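Load a slate into the holing jig and clamp it

ROBOT

A 6-joint arm with a two-finger parallel gripper is mounted at the origin on the work surface. World frame = base frame: x ahead of the robot, y to its left, z up, the work surface at z = 0. Lengths are in m, angles in rad, forces in N, time in s.
With the tool pointing down it reaches from about 0.275 to 0.825 m from the base axis. Payload 5.2 kg.
Tool frame: the origin (TCP) lies midway between the tips of the shut fingers; the grasp point (between the pads) lies 19 mm behind it (arm.pinch_z is the distance from the TCP to the grasp point, in m); z points along the fingers, y is the line along which they close (so a half turn about z gives the same grasp; the last joint's range is limited). The gripper opens to 93 mm and grips with 3 to 60 N. Pads are 15 mm wide; open, the fingers measure 128 mm over their backs; the gripper's body (75 mm by 188 mm) begins 65 mm behind the grasp point.
Start: joints at [-1.408, 0.259, 1.535, -0, 1.348, -0.203], TCP at [0.197, -0.514, 0.219] pointing down, gripper open.
Joint ranges: [-3.14, 3.14], [-0.91, 2.08], [0.19, 2.58], [-1.22, 4.36], [0.22, 2.71], [-3.12, 3.12]. Speed limits (rad/s): [2.57, 2.57, 3.14, 3.14, 3.14, 3.14].

INTERFACE

Orientations are given as a unit quaternion [x, y, z, w].
In Python, from station import arm, grab_frame gives the robot as it stands.
- The arm moves only by the shell command python3 -m pendant 'ROWS' [FORCE]. ROWS is JSON, a list that holds one entry, the list of rows, each a list of 5 numbers: the shift along the tool's x, y, z as a fraction of full scale, then the turn about the tool's z as a fraction of full scale, then the closure, from 0 (fully open) to 1 (shut). A call has 1 to 8 rows; each row is the pose to reach, as a shift and turn from the pose commanded when the call began, along the tool's axes at that moment; what a row does not reach only later rows make up. Full scale, the value 1, is 100 mm for a shift and 90 degrees for a turn. A row lasts 1/12 s, in which the tool goes at most 41.7 mm and 7.16 degrees, less where a joint would pass 70% of its speed; a pose out of reach is approached as far as the arm can. A call with a number of a shift or a turn outside -1 to 1 is refused whole. A call with a gripper value outside its range is refused whole. The fingers move at their own pace and stop on an object; FORCE is the grip in N (left out, the last holds). Time passes only in rows, so rows that repeat a pose let the fingers close. It gives the time, the measured TCP pose, the force, the opening and the grip force at its end, in the units of the state.
- arm.observe(): the state, without advancing time (a new reading comes with each control period).
- grab_frame(name): name is "side" or "top"; returns a dict with "image" (420x560x3 uint8, red, green, blue), "camera_matrix" (3x3 intrinsics, pixels), "R" (3x3) and "t" (3): a world point X has camera coordinates R X + t. Camera axes: x right, y down, z forward; pixel columns grow to the right and rows downward; lengths in m; the calibration is good to about 2 mm. A picture is of the moment at which its call begins. There is no depth.
- arm.close_job(): hands the job in; it is judged then, once.
The state is a dict: "t": time; "q": joint angles; "qd": joint speeds; "effort": joint torques, N m; "eef_pos": TCP position; "eef_rot": TCP orientation; "wrist_force": force on the tool from outside, world axes, zero at the start; "moment": the same for the moment, N m; "grip_width": opening from 0.0 (shut) to 1.0 (fully open); "grip_force": force on a finger pad.
Only numpy, scipy, OpenCV 4.12 (cv2) and the standard library are available. Lean on these libraries where they do the work, as an engineer would, in place of code of your own. Each camera call takes 0.05 s, during which the arm holds its last target. There are 200 camera calls.

TASK

Get the slate that lies on the jig's board ready for drilling: push it flat along the board, square against the long fence, and slide it under the low drill-guide bridge until its leading edge sits fully home against the end stop. Then push the cam lever round as far as it goes so that the cam holds the slate against the fence, and leave everything clear. Do all of it by pushing: do not lift or tip the slate, and leave the tools and other things lying about where they are.

Things in the scene. Friction and masses are not known exactly. Their poses are not given: they have to be found in the camera images.
- jig: Holing jig fixed to the bench, turned up to about 12 degrees. Jig frame: origin on the bench under the board, z up, +y the feed direction (about the robot's left), +x towards the fence (about away from the robot). Plywood board 300 x 530 mm: x -130 to 170, y -300 to 230, top at z 18 mm. A slate fully home has its centre at x 10, y 100 mm.
- fence_face (a point): Point half-way along the aluminium fence's face, at x 70, y -50, z 30 mm in the jig frame. The face is parallel to jig y and looks to jig -x; the fence runs from y -300 to 200 mm, is 22 mm thick and rises to z 42 mm. Axes as the jig's.
- stop_face (a point): Middle of the face of the aluminium end stop, at x 10, y 200, z 30 mm in the jig frame; the face is square to the feed, runs from x -73 to 92 mm and rises to z 42 mm. Axes as the jig's.
- bridge_underside (a point): Middle of the underside of the steel drill-guide bridge: x 3, y 158, z 31 mm in the jig frame, 13 mm over the board. The bar covers y 135 to 181, x -100 to 106 mm, top at z 49, two bushings on it up to z 56 mm. Its near foot stands at x -100 to -64 mm, the far foot behind the fence face: the opening is 134 mm wide. Axes as the jig's.
- slate_mid (a point): Centre (half-way up) of the loose dark grey slate on the board: 120 mm (its x) by 200 mm (its y) by 8 mm thick, 0.43 to 0.7 kg (slides at 1.5 to 4 N). Its y axis points within 13 degrees of the feed direction, its x axis about towards the fence. It starts flat on the board, short of the cam and bridge and off the fence. Its centre rests at z 22 mm in the jig frame.
- cam_lever (a joint): Lever angle, rad. 0: open, lever points away from the fence (jig -x) and 10 degrees towards the end stop. Grows anticlockwise from above to its stop at 1.75, where the lever points to jig -y along the fence and the cam's high side faces the slate. Starts at 0 to 0.35, stays where left, moves with about 1.5 N at the knob. Closing, the cam pushes a slate up to 9 mm off the fence to within 1 mm of it.
- lever_pivot (a point): Point on the cam lever's pivot axis, at the height of the lever's flat bar: x -77, y 70, z 38 mm in the jig frame. The cam under the bar is a steel disc of 18 mm radius set 8 mm off the axis, z 21 to 33 mm.
- lever_knob (a point): Centre of the black ball knob (23 mm diameter, z 46 mm in the jig frame) at the end of the cam lever, 82 mm from the pivot axis. The lever's flat bar is 12 mm wide and 8 mm high, z 34 to 42 mm in the jig frame.
- nail_tin_mid (a point): Bystander: middle of an open aluminium tin of copper nails, 60 mm diameter, 42 mm high, on the board behind the fence.
- pencil_mid (a point): Bystander: middle of a flat carpenter's pencil, 14 x 190 x 7 mm, on the board behind the fence.
- mallet_mid (a point): Bystander: middle of the head (62 x 120 x 78 mm) of a beech mallet lying on the bench to the right; handle 190 mm long towards its -x, 54 mm high at most.
- chisel_mid (a point): Bystander: neck of a broad splitting chisel lying on the bench in front of the jig, 330 mm long along its x (187 mm of it to +x), 14 mm high.
- square_mid (a point): Bystander: stock of an engineer's square lying flat on the bench at front left, stock 110 mm, blade 150 mm, 14 mm high.
- offcut_mid (a point): Bystander: a smaller slate offcut, 90 x 130 x 7 mm, lying on the bench at the left, not on the jig.
- drill_mid (a point): Bystander: cordless drill standing on its battery at the back left, about 200 mm high.

How it is judged:
On the way, in this order (a step that is already met when the one before it is completed fails the run):
1. the slate lies under the bridge with its leading edge home against the end stop, cam still open (y of slate_mid in the frame of jig above 0.096 m and angle between the y axis of slate_mid and the y axis of jig, either way round below 0.05 rad and value of joint cam_lever below 1 rad), for 0.2 s.
2. the cam lever is pushed right round (value of joint cam_lever above 1.6 rad), for 0.2 s.
At the end, for the whole second after the job is handed in: The slate lies flat and at rest under the bridge, its leading edge within 4 mm of the end stop, its long edge within 4 mm of the fence and parallel to it within 0.03 rad, and the cam lever stands past 1.6 rad (y of slate_mid in the frame of jig between 0.096 and 0.103 m and x of slate_mid in the frame of jig between 0.006 and 0.013 m and angle between the y axis of slate_mid and the y axis of jig, either way round below 0.03 rad and angle between slate_mid's own z axis and vertical below 0.03 rad and z of slate_mid in the frame of jig below 0.025 m and value of joint cam_lever above 1.6 rad and linear speed of slate below 0.01 m/s); the robot touches nothing.
It fails at once if the slate is lifted (more than 8 mm) off the board (z of slate_mid in the frame of jig above 0.03 m).
It fails at once if the slate is tipped (more than 0.08 rad) or falls off the board (angle between slate_mid's own z axis and vertical above 0.08 rad or z of slate_mid in the frame of jig below 0.012 m).
It fails at once if a bystander is moved by more than 20 mm (distance of any of nail_tin_mid, pencil_mid, mallet_mid, chisel_mid, square_mid, offcut_mid, drill_mid from where it was at the start of the episode above 0.02 m).
It also fails if it takes over 72 s, if anything falls off the work surface, if the arm or the gripper's body presses on something with over 40 N, if the wrist force passes 120 N, or if a joint passes its speed limit or range.

## Working session

There is one attempt and no reset: what is moved stays moved. The work goes in short steps, Python scripts to look and compute and a shell command to move; the robot and the scene stay as the last step left them, time stands still between calls to the robot, and variables do not carry over. Pictures are saved under pics/ and viewed, at most 10 in all, crops included, and the job is handed in when it is done.

```bash
mkdir -p pics; ls; python3 - <<'E'
from station import arm, grab_frame
import cv2,numpy as np
s=arm.observe();print(s['t'],s['eef_pos'],s['eef_rot'],s['grip_width'])
for n in('top','side'):
    f=grab_frame(n);cv2.imwrite(f'pics/{n}0.png',cv2.resize(f['image'][:,:,::-1],(800,600),interpolation=cv2.INTER_CUBIC))
    print(n,f['camera_matrix'],f['R'],f['t'])
E
```

```text
pics
0.0 [ 0.19665703 -0.51308002  0.21782378] [ 9.83322229e-01  1.81869725e-01  1.10294372e-05 -8.92623045e-04] 0.9974319192741448
top [[467.81561728   0.         285.47676871]
 [  0.         467.81561728 208.10292875]
 [  0.           0.           1.        ]] [[ 0.02487317 -0.99964164  0.00989553]
 [-0.99346443 -0.02582008 -0.11118337]
 [ 0.11139903 -0.00706538 -0.99375064]] [-0.07183216  0.5517766   1.25070954]
side [[383.0152173    0.         282.86567887]
 [  0.         383.0152173  210.56933832]
 [  0.           0.           1.        ]] [[-0.99298989 -0.11652276 -0.01983732]
 [-0.06093469  0.64845898 -0.7588069 ]
 [ 0.10128197 -0.7522788  -0.65101349]] [0.53595084 0.11697522 0.9945703 ]
```

View pics/top0.png

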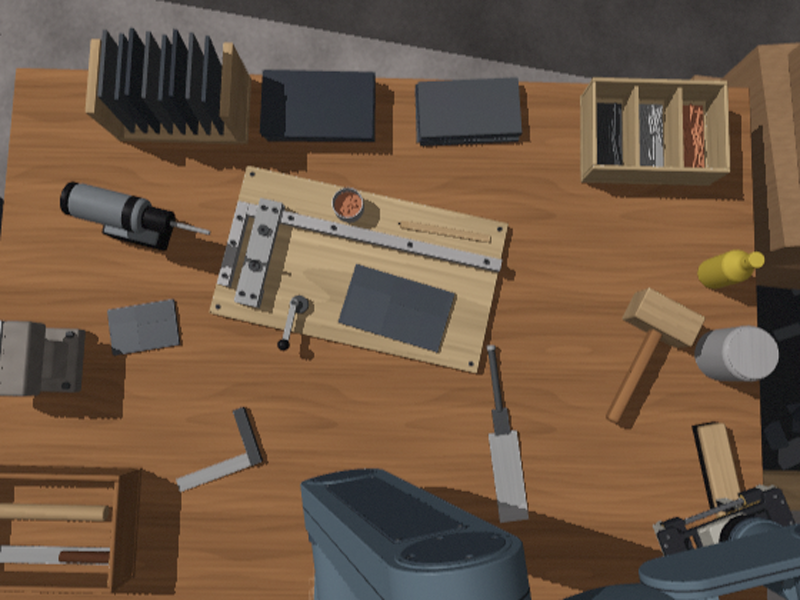

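View pics/side0.png

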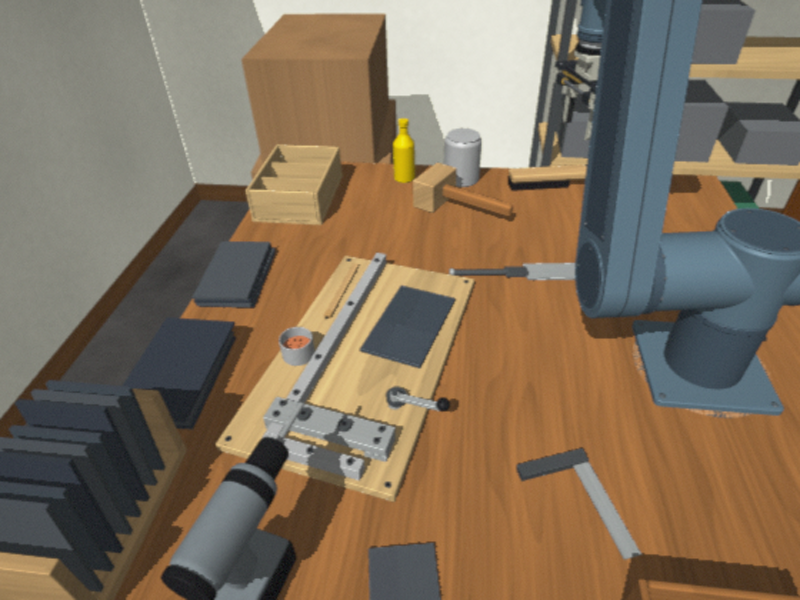

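The top picture shows the board corners at (248,167), (510,227), (478,373) and (211,311). The slate corners are at (357,264), (456,293), (440,351) and (339,323), the pivot at (300,304) and the knob at (283,344). I'll fit the poses next.

```bash
cat > h.py <<'E'
import numpy as np, cv2
from station import arm, grab_frame
from scipy.optimize import least_squares
K=np.array([[467.81561728,0,285.47676871],[0,467.81561728,208.10292875],[0,0,1]])
R=np.array([[0.02487317,-0.99964164,0.00989553],[-0.99346443,-0.02582008,-0.11118337],[0.11139903,-0.00706538,-0.99375064]])
t=np.array([-0.07183216,0.5517766,1.25070954])
def ray(px,z,s=0.7): # px in the 800x600 picture
    d=R.T@np.linalg.solve(K,[px[0]*s,px[1]*s,1]); c=-R.T@t
    return (c+d*(z-c[2])/d[2])[:2]
def fit(L,W): # rigid 2D fit: W = rot(a)L + p
    f=lambda v:(np.array(L)@np.array([[np.cos(v[0]),np.sin(v[0])],[-np.sin(v[0]),np.cos(v[0])]])+v[1:]-W).ravel()
    r=least_squares(f,[0,.4,0]); return r.x,np.abs(r.fun).max()
def toj(J,w): 
    c,s=np.cos(J[0]),np.sin(J[0]); return np.array([[c,s],[-s,c]])@(np.array(w)-J[1:])
def tow(J,l):
    c,s=np.cos(J[0]),np.sin(J[0]); return np.array([[c,-s],[s,c]])@np.array(l)+J[1:]
def state(J):
    s=arm.observe();x,y,_,_=s['eef_rot'];yaw=2*np.arctan2(y,x)
    yaw=(yaw+np.pi)%(2*np.pi)-np.pi
    return s,yaw
def plan(J,l,z,yawj):
    """shift/turn in full-scale units to jig xy l, height z, tool-x yaw relative to jig x"""
    s,yaw=state(J);p=s['eef_pos'];d=np.r_[tow(J,l),z]-p
    c,si=np.cos(yaw),np.sin(yaw)
    sh=np.array([c*d[0]+si*d[1],si*d[0]-c*d[1],-d[2]])/.1
    dy=(yawj+J[0]-yaw+np.pi)%(2*np.pi)-np.pi
    print('t',round(s['t'],2),'jig',toj(J,p[:2]).round(4),'z',p[2].round(4),'yawj',round(yaw-J[0],3),'F',np.round(s['wrist_force'],1),'grip',round(s['grip_width'],2),'-> sh',sh.round(2),'turn',round(-dy/(np.pi/2),3))
E
python3 - <<'E'
from h import *
b=[(248,167),(510,227),(478,373),(211,311)]
J,e=fit([(.17,.23),(.17,-.3),(-.13,-.3),(-.13,.23)],[ray(p,.018) for p in b]);print('J',J.tolist(),e)
S=[toj(J,ray(p,.026)) for p in [(357,264),(456,293),(440,351),(339,323)]]
v,e2=fit([(.06,.1),(.06,-.1),(-.06,-.1),(-.06,.1)],S);print('slate',v,e2,np.round(S,3))
print('pivot',toj(J,ray((300,304),.042)),'knob',toj(J,ray((283,344),.046)))
plan(J,(-.11,v[2]),.1,0)
E
```

```text
J [-0.2015952453768142, 0.5963185545164925, 0.07184372688475063] 0.0038356878722278775
slate [-0.05196696 -0.03917212 -0.1215057 ] 0.0020841709017464793 [[ 0.025 -0.025]
 [ 0.014 -0.224]
 [-0.102 -0.219]
 [-0.094 -0.018]]
pivot [-0.07589665  0.06059319] knob [-0.15659277  0.07268971]
t 0.1 jig [-0.2744 -0.6531] z 0.2179 yawj 0.567 F [ 0.5 -0.3  0.5] grip 1.0 -> sh [ 4.24 -3.6   1.18] turn 0.361
```

The pivot comes out 9 mm off, so I'll take one enlarged crop to refine the fit.

```bash
python3 - <<'E'
from h import *
im=grab_frame('top')['image'][:,:,::-1][110:270,140:365]
cv2.imwrite('pics/crop1.png',cv2.resize(im,None,fx=3.5,fy=3.5,interpolation=cv2.INTER_CUBIC))
E
```

```text
(no output)
```

View pics/crop1.png

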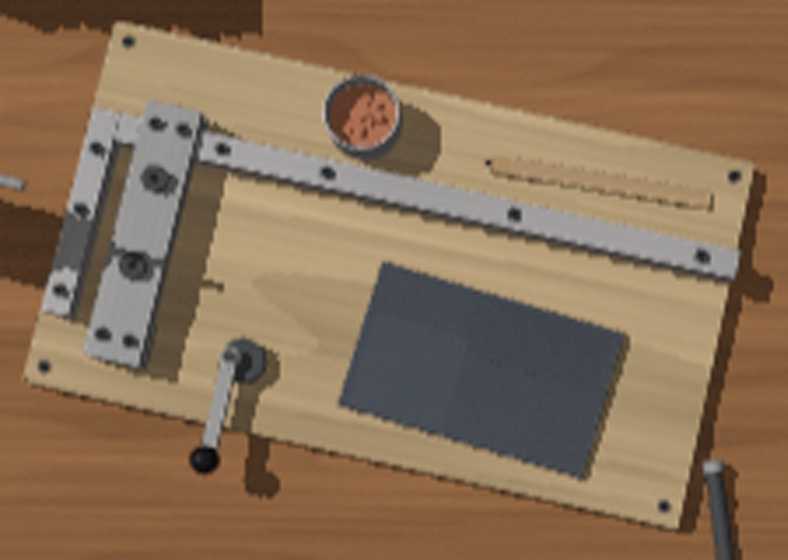

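Crop corners: board (115,22), (754,163), (680,530), (25,381). Slate (383,262), (628,334), (586,479), (340,405). Pivot (235,357) and knob (204,459).

```bash
python3 - <<'E'
from h import *
r=lambda p,z: ray((p[0]/3.5+140,p[1]/3.5+110),z,1)
L=[(.17,.23),(.17,-.3),(-.13,-.3),(-.13,.23),(-.077,.07)]
W=[r(p,.018) for p in [(115,22),(754,163),(680,530),(25,381)]]+[r((235,357),.044)]
J,e=fit(L,W);print('J',J.tolist(),e)
for l,w in zip(L,W):print(l,toj(J,w).round(4))
S=[toj(J,r(p,.026)) for p in [(383,262),(628,334),(586,479),(340,405)]]
v,e2=fit([(.06,.1),(.06,-.1),(-.06,-.1),(-.06,.1)],S);print('slate',v,e2,np.round(S,3))
k=toj(J,r((204,459),.046))
print('knob',k,np.linalg.norm(k-[-.077,.07]))
print('fence face top',toj(J,r((735,278),.042)), 'bushings',toj(J,r((158,178),.056)))
plan(J,(-.13,v[2]),.1,0)
print(tow(J,(-.13,-.08)),tow(J,(.01,-.14)))
E
```

```text
J [-0.19370744976087856, 0.5972269320804231, 0.07324231337549283] 0.0033172646595855393
(0.17, 0.23) [0.1691 0.2301]
(0.17, -0.3) [ 0.1686 -0.2969]
(-0.13, -0.3) [-0.1305 -0.299 ]
(-0.13, 0.23) [-0.1284  0.2284]
(-0.077, 0.07) [-0.0757  0.0673]
slate [-0.06932477 -0.04166951 -0.12225378] 0.0012351840762445526 [[ 0.024 -0.026]
 [ 0.01  -0.227]
 [-0.108 -0.218]
 [-0.093 -0.018]]
knob [-0.15742078  0.07167237] 0.0804381640230466
fence face top [ 0.06958028 -0.29811501] bushings [0.04601289 0.15610435]
t 0.15 jig [-0.2802 -0.6526] z 0.218 yawj 0.559 F [-0.1  0.4 -0.1] grip 1.0 -> sh [ 4.09 -3.7   1.18] turn 0.356
[0.45425842 0.01976331] [ 0.58009014 -0.06606429]
```

```bash
sed -i 's/^def ray/J0=np.array([-0.1937,0.5972,0.0732])\ndef ray/' h.py; python3 -m pendant '[[[0.3,-0.27,0,0.08,0],[0.6,-0.54,0,0.16,0],[0.9,-0.8,0,0.24,0],[1,-0.9,0,0.32,0],[1,-0.9,0,0.356,0],[1,-0.9,0,0.356,0]]]'; python3 -c "
from h import *
plan(J0,(-.14,-.125),.1,0)"
```

```text
t: 0.65
eef_pos: [0.2585, -0.3926, 0.2188]
eef_rot: [0.995, -0.097, 0.0, 0.0]
wrist_force: [0.3, 0.2, -0.4]
grip_width: 1.0
grip_force: 0.0
t 0.65 jig [-0.2427 -0.5223] z 0.2188 yawj 0.0 F [ 0.3  0.2 -0.4] grip 1.0 -> sh [ 1.03 -3.97  1.19] turn 0.0
```

```bash
python3 -m pendant '[[[0.1,-0.4,0,0,0],[0.2,-0.8,0,0,0],[0.25,-1,0,0,0],[0.25,-1,0,0,0]]]' >/dev/null; python3 -m pendant '[[[0.1,-0.4,0,0,0],[0.2,-0.8,0,0,0],[0.25,-1,0,0,0],[0.25,-1,0,0,0]]]' >/dev/null;python3 -m pendant '[[[0.1,-0.4,0,0,0],[0.2,-0.8,0,0,0],[0.25,-1,0.3,0,0],[0.25,-1,0.3,0,0]]]' >/dev/null;python3 -m pendant '[[[0.1,-0.4,0.3,0,0],[0.2,-0.8,0.5,0,0],[0.25,-0.97,0.7,0,0],[0.25,-0.97,0.9,0,0],[0.25,-0.97,0.9,0,0]]]' >/dev/null; python3 -c "
from h import *
plan(J0,(-.14,-.125),.0215,0)
im=grab_frame('top')['image'][:,:,::-1][110:270,140:365]
cv2.imwrite('pics/crop2.png',cv2.resize(im,None,fx=3.5,fy=3.5,interpolation=cv2.INTER_CUBIC))
im=grab_frame('side')['image'][:,:,::-1]
cv2.imwrite('pics/side2.png',cv2.resize(im[160:360,140:340],(600,600),interpolation=cv2.INTER_CUBIC))"
```

```text
t 2.07 jig [-0.1449 -0.1267] z 0.0954 yawj 0.004 F [-0.5  0.2 -0.1] grip 1.0 -> sh [ 0.05 -0.02  0.74] turn 0.002
```

View pics/side2.png

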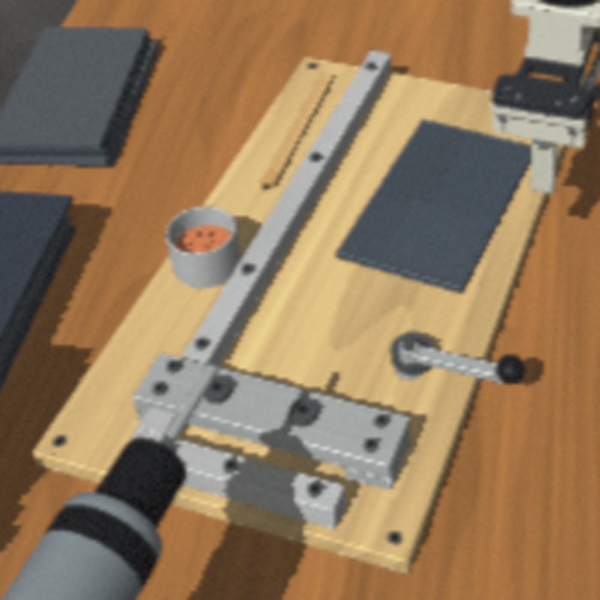

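The side picture shows the open gripper just outside the slate's near edge, with the finger at (543,170). I'll lower it there.

```bash
python3 -m pendant '[[[0,-0.02,0.3,0.002,0],[0,-0.02,0.55,0.002,0],[0,-0.02,0.7,0.002,0],[0,-0.02,0.74,0.002,0],[0,-0.02,0.74,0.002,0]]]' >/dev/null; python3 -c "
from h import *
plan(J0,(-.115,-.125),.0215,0)"
```

```text
t 2.58 jig [-0.1425 -0.126 ] z 0.0251 yawj -0.004 F [-0.3 -0.1  0.1] grip 1.0 -> sh [ 0.27 -0.01  0.04] turn -0.003
```

```bash
python3 -m pendant '[[[0.02,0,0.035,-0.003,0],[0.06,0,0.035,-0.003,0],[0.12,0,0.035,-0.003,0],[0.18,0,0.035,-0.003,0],[0.24,0,0.035,-0.003,0],[0.3,0,0.035,-0.003,0],[0.36,0,0.035,-0.003,0],[0.36,0,0.035,-0.003,0]]]' >/dev/null; python3 -c "
from h import *
plan(J0,(-.058,-.125),.0215,0)"
```

```text
t 3.25 jig [-0.1056 -0.1247] z 0.0212 yawj 0.002 F [ 0.4 -0.2  1.3] grip 1.0 -> sh [ 0.48  0.   -0.  ] turn 0.001
```

```bash
python3 -m pendant '[[[0.06,0,0,0,0],[0.12,0,0,0,0],[0.18,0,0,0,0],[0.24,0,0,0,0],[0.3,0,0,0,0],[0.36,0,0,0,0],[0.41,0,0,0,0],[0.41,0,0,0,0]]]' >/dev/null; python3 -c "
from h import *
plan(J0,(-.058,-.125),.0215,0)
im=grab_frame('top')['image'][:,:,::-1][110:270,140:365]
cv2.imwrite('pics/crop3.png',cv2.resize(im,None,fx=3.5,fy=3.5,interpolation=cv2.INTER_CUBIC))"
```

```text
t 3.92 jig [-0.0644 -0.1247] z 0.0213 yawj 0.002 F [ 0.5 -0.6  0.5] grip 1.0 -> sh [ 0.06  0.   -0.  ] turn 0.001
```

View pics/crop3.png

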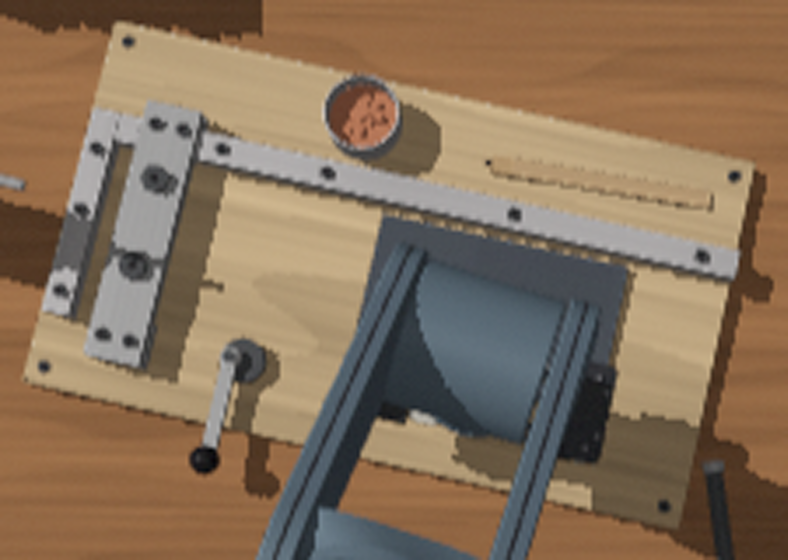

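The slate's far edge runs from (385,217) to (629,267), parallel to the fence with a few mm gap. I'll press on until it touches.

```bash
python3 -m pendant '[[[0.03,0,0,0,0],[0.06,0,0,0,0],[0.06,0,0,0,0]]]' | grep -E 'force|pos';python3 -m pendant '[[[0.02,0,0,0,0],[0.02,0,0,0,0]]]' | grep -E 'wrist';  python3 -m pendant '[[[0.02,0,0,0,0],[0.02,0,0,0,0]]]' | grep -E 'wrist'; python3 -c "
from h import *
plan(J0,(-.058,-.125),.0215,0)"
```

```text
eef_pos: [0.5146, -0.0376, 0.0212]
wrist_force: [-0.1, -0.2, -0.1]
grip_force: 0.2
wrist_force: [-1.2, 0.3, -0.5]
wrist_force: [-5.7, 0.8, 3.5]
t 4.55 jig [-0.0575 -0.1243] z 0.0209 yawj 0.001 F [-5.7  0.8  3.5] grip 1.0 -> sh [-0.    0.01 -0.01] turn 0.001
```

```bash
python3 -m pendant '[[[0.02,0,0,0,0],[0.02,0,0,0,0],[-0.1,0,0,0,0],[-0.3,0,0,0,0],[-0.3,0,-0.3,0,0],[-0.3,0,-0.7,0,0],[-0.3,0.2,-0.8,0,0],[-0.3,0.2,-0.8,0,0]]]' | grep -E 'wrist'; python3 -c "
from h import *
print(arm.observe()['q'])
plan(J0,(.0,-.26),.1,np.pi/2)
plan(J0,(.0,-.26),.1,-np.pi/2)"
```

```text
wrist_force: [0.8, -0.4, -0.0]
[-3.38694673e-01  2.59941947e-01  1.83816969e+00 -1.18088016e-03
  1.03400285e+00  1.42468092e+00]
t 5.22 jig [-0.0824 -0.1467] z 0.105 yawj 0.002 F [ 0.8 -0.4 -0. ] grip 1.0 -> sh [0.82 1.13 0.05] turn -0.999
t 5.22 jig [-0.0824 -0.1467] z 0.105 yawj 0.002 F [ 0.8 -0.4 -0. ] grip 1.0 -> sh [0.82 1.13 0.05] turn 1.001
```

```bash
python3 -m pendant '[[[0.1,0.3,0,-0.07,0.4],[0.3,0.6,0,-0.15,0.4],[0.5,0.9,0,-0.23,0.4],[0.7,1,0,-0.3,0.4],[0.82,1,0,-0.38,0.4],[0.82,1,0,-0.46,0.4],[0.82,1,0,-0.53,0.4],[0.82,1,0,-0.6,0.4]]]' | grep -E 'wrist'; python3 -m pendant '[[[0,0,0,-0.07,0.4],[0,0,0,-0.15,0.4],[0,0,0,-0.23,0.4],[0,0,0,-0.3,0.4],[0,0,0,-0.38,0.4],[0,0,0,-0.4,0.4],[0,0,0,-0.4,0.4]]]' | grep -E 'wrist';python3 -c "
from h import *
plan(J0,(.0,-.26),.0215,np.pi/2)
im=grab_frame('top')['image'][:,:,::-1][110:270,140:365]
cv2.imwrite('pics/crop4.png',cv2.resize(im,None,fx=3.5,fy=3.5,interpolation=cv2.INTER_CUBIC))"
```

```text
wrist_force: [0.6, -0.6, 0.5]
wrist_force: [-0.2, -0.6, 0.5]
t 6.47 jig [-0.0042 -0.244 ] z 0.1 yawj 1.573 F [-0.2 -0.6  0.5] grip 0.6 -> sh [-0.16  0.04  0.78] turn 0.002
```

View pics/crop4.png

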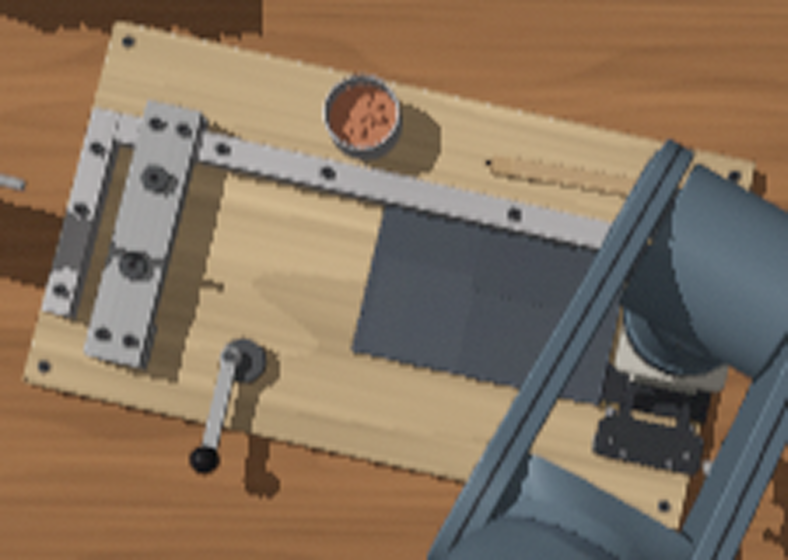

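The slate now lies along the fence, with its leading edge from (385,208) to (354,352). I'll lower the tool behind its trailing edge.

```bash
python3 -m pendant '[[[-0.16,0.08,0,0,0.4],[-0.16,0.08,0.3,0,0.4],[-0.16,0.08,0.55,0,0.4],[-0.16,0.08,0.72,0,0.4],[-0.16,0.08,0.78,0,0.4],[-0.16,0.08,0.78,0,0.4]]]' | grep -E 'wrist';python3 -c "
from h import *
plan(J0,(.005,-.23),.0215,np.pi/2)"
```

```text
wrist_force: [0.1, -0.4, -0.4]
t 7.02 jig [ 0.0027 -0.2599] z 0.0211 yawj 1.571 F [ 0.1 -0.4 -0.4] grip 0.6 -> sh [ 0.3   0.02 -0.  ] turn 0.0
```

```bash
for i in 1; do python3 -m pendant '[[[0.1,0,0,0,0.4],[0.2,0,0,0,0.4],[0.28,0,0,0,0.4],[0.36,0,0,0,0.4],[0.44,0,0,0,0.4],[0.52,0,0,0,0.4],[0.6,0,0,0,0.4],[0.68,0,0,0,0.4]]]' | grep wrist; python3 -m pendant '[[[0.08,0,0,0,0.4],[0.16,0,0,0,0.4],[0.24,0,0,0,0.4],[0.32,0,0,0,0.4],[0.4,0,0,0,0.4],[0.48,0,0,0,0.4],[0.56,0,0,0,0.4],[0.64,0,0,0,0.4]]]' | grep wrist; done; python3 -c "
from h import *
plan(J0,(.005,-.008),.0215,np.pi/2)
im=grab_frame('top')['image'][:,:,::-1][110:270,140:365]
cv2.imwrite('pics/crop5.png',cv2.resize(im,None,fx=3.5,fy=3.5,interpolation=cv2.INTER_CUBIC))"
```

```text
wrist_force: [0.0, -2.1, 1.4]
wrist_force: [-0.7, -1.7, 1.6]
t 8.35 jig [ 0.0038 -0.1276] z 0.0231 yawj 1.573 F [-0.7 -1.7  1.6] grip 0.6 -> sh [1.2  0.01 0.02] turn 0.001
```

View pics/crop5.png

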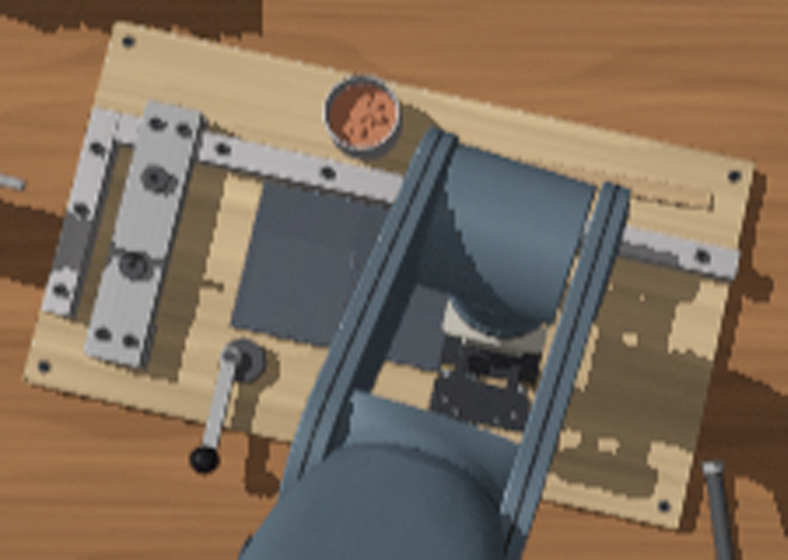

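The slate is square along the fence and passing inside the cam, with its leading edge from (262,182) to (233,328). I'll carry on.

```bash
python3 -m pendant '[[[0.08,0,0.01,0,0.4],[0.16,0,0.01,0,0.4],[0.24,0,0.01,0,0.4],[0.32,0,0.01,0,0.4],[0.4,0,0.01,0,0.4],[0.48,0,0.01,0,0.4],[0.54,0,0.01,0,0.4],[0.6,0,0.01,0,0.4]]]' | grep wrist; python3 -m pendant '[[[0.06,0,0,0,0.4],[0.12,0,0,0,0.4],[0.18,0,0,0,0.4],[0.24,0,0,0,0.4],[0.3,0,0,0,0.4],[0.36,0,0,0,0.4],[0.42,0,0,0,0.4],[0.42,0,0,0,0.4]]]' | grep wrist; python3 -c "
from h import *
plan(J0,(.005,-.008),.0215,np.pi/2)"
```

```text
wrist_force: [-0.3, -2.1, -0.9]
wrist_force: [-0.9, 0.2, -0.9]
t 9.73 jig [ 0.0037 -0.025 ] z 0.0223 yawj 1.573 F [-0.9  0.2 -0.9] grip 0.6 -> sh [0.17 0.01 0.01] turn 0.002
```

```bash
python3 -m pendant '[[[0.04,0,0,0,0.4],[0.08,0,0,0,0.4],[0.12,0,0,0,0.4],[0.15,0,0,0,0.4],[0.15,0,0,0,0.4]]]' | grep wrist; for i in 1 2; do python3 -m pendant '[[[0.02,0,0,0,0.4],[0.02,0,0,0,0.4]]]' | grep wrist; done; python3 -c "
from h import *
plan(J0,(.005,-.008),.0215,np.pi/2)"
```

```text
wrist_force: [-1.0, -0.2, -0.3]
wrist_force: [0.1, -0.4, 0.2]
wrist_force: [-0.1, -2.4, 1.0]
t 10.48 jig [ 0.0036 -0.0078] z 0.0222 yawj 1.573 F [-0.1 -2.4  1. ] grip 0.6 -> sh [-0.    0.01  0.01] turn 0.001
```

```bash
for i in 1 2 3; do python3 -m pendant '[[[0.015,0,0,0,0.4],[0.015,0,0,0,0.4]]]' | grep wrist; done; python3 -c "
from h import *
plan(J0,(.005,-.008),.0215,np.pi/2)"
```

```text
wrist_force: [-2.7, -7.5, 2.1]
wrist_force: [-4.1, -12.3, 3.2]
wrist_force: [-5.1, -16.4, 3.8]
t 10.98 jig [ 0.0032 -0.0073] z 0.0222 yawj 1.573 F [ -5.1 -16.4   3.8] grip 0.6 -> sh [-0.01  0.02  0.01] turn 0.002
```

It is home: the force rises and the tool no longer advances. Next I'll back off, rise, shut the fingers and go to the lever knob.

```bash
python3 -m pendant '[[[-0.1,0,0,0,0.4],[-0.3,0,0,0,0.4],[-0.3,0,-0.2,0,1],[-0.3,0,-0.6,0,1],[-0.3,-0.3,-0.9,0,1],[-0.3,-0.6,-0.9,0,1],[-0.3,-0.9,-0.9,0,1],[-0.3,-0.9,-0.9,0,1]]]' | grep wrist; python3 -c "
from h import *
plan(J0,(-.155,.108),.039,np.pi/2)
im=grab_frame('top')['image'][:,:,::-1][110:270,140:365]
cv2.imwrite('pics/crop6.png',cv2.resize(im,None,fx=3.5,fy=3.5,interpolation=cv2.INTER_CUBIC))"
```

```text
wrist_force: [-0.4, -1.1, -1.3]
t 11.65 jig [-0.0925 -0.0324] z 0.112 yawj 1.574 F [-0.4 -1.1 -1.3] grip 0.22 -> sh [ 1.41 -0.62  0.73] turn 0.002
```

View pics/crop6.png

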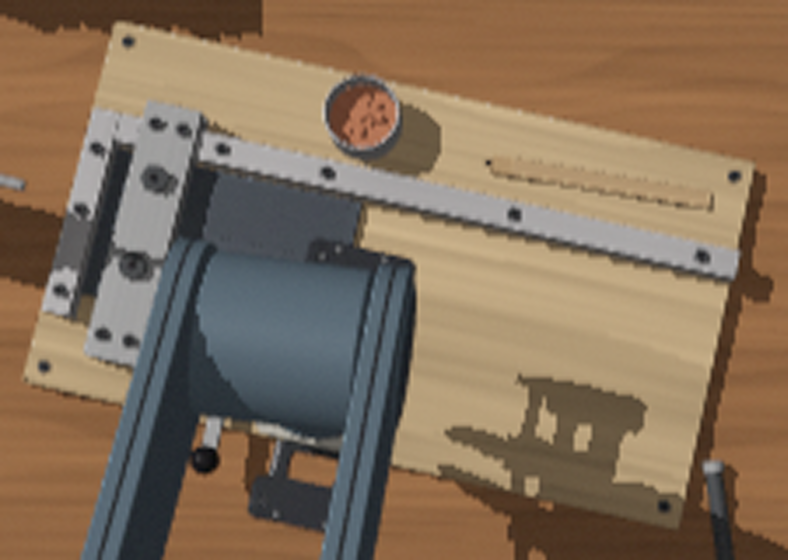

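The slate now shows in the gap between bridge and stop at (95,230), and the knob is unmoved at (204,459).

```bash
python3 -m pendant '[[[0.3,-0.3,0,0,1],[0.6,-0.62,0,0,1],[0.9,-0.62,0,0,1],[1,-0.62,0,0,1],[1,-0.62,0,0,1]]]' | grep wrist;python3 -m pendant '[[[0.2,0,0,0,1],[0.42,0,0,0,1],[0.42,0,0.3,0,1],[0.42,0,0.6,0,1],[0.42,0,0.73,0,1],[0.42,0,0.73,0,1]]]' | grep wrist; python3 -c "
from h import *
plan(J0,(-.155,.108),.039,np.pi/2)
s,yaw=state(J0);P=np.array([-.077,.07])
p=toj(J0,s['eef_pos'][:2]);y0=yaw-J0[0]
for k,th in enumerate(np.radians(np.arange(179,283,6.5))):
    n=np.array([-np.sin(th),np.cos(th)]);u=np.array([np.cos(th),np.sin(th)])
    c=P+.076*u-.019*n
    d=c-p; yj=th-np.pi/2
    print(round(np.degrees(th),1),c.round(3),'row',((np.cos(y0)*d[0]+np.sin(y0)*d[1])/.1).round(2),((np.sin(y0)*d[0]-np.cos(y0)*d[1])/.1).round(2),'turn',(-(yj-y0)/(np.pi/2)).round(3))
"
```

```text
wrist_force: [0.5, -1.0, 0.1]
wrist_force: [-0.1, -1.2, 1.0]
t 12.62 jig [-0.1496  0.107 ] z 0.0358 yawj 1.572 F [-0.1 -1.2  1. ] grip 0.01 -> sh [ 0.01 -0.05 -0.03] turn 0.001
179.0 [-0.153  0.09 ] row -0.17 -0.03 turn 0.012
185.5 [-0.154  0.082] row -0.25 -0.05 turn -0.06
192.0 [-0.155  0.073] row -0.34 -0.06 turn -0.133
198.5 [-0.155  0.064] row -0.43 -0.06 turn -0.205
205.0 [-0.154  0.055] row -0.52 -0.04 turn -0.277
211.5 [-0.152  0.046] row -0.6 -0.02 turn -0.349
218.0 [-0.149  0.038] row -0.69 0.01 turn -0.421
224.5 [-0.145  0.03 ] row -0.77 0.05 turn -0.494
231.0 [-0.14   0.023] row -0.84 0.1 turn -0.566
237.5 [-0.134  0.016] row -0.91 0.16 turn -0.638
244.0 [-0.127  0.01 ] row -0.97 0.22 turn -0.71
250.5 [-0.12   0.005] row -1.02 0.29 turn -0.783
257.0 [-0.113  0.   ] row -1.07 0.37 turn -0.855
263.5 [-0.104 -0.003] row -1.1 0.45 turn -0.927
270.0 [-0.096 -0.006] row -1.13 0.53 turn -0.999
276.5 [-0.087 -0.008] row -1.15 0.62 turn -1.071
```

```bash
python3 -m pendant '[[[-0.17,-0.03,-0.03,0,1],[-0.25,-0.05,-0.03,-0.06,1],[-0.34,-0.06,-0.03,-0.133,1],[-0.43,-0.06,-0.03,-0.205,1],[-0.52,-0.04,-0.03,-0.277,1],[-0.6,-0.02,-0.03,-0.349,1],[-0.69,0.01,-0.03,-0.421,1],[-0.77,0.05,-0.03,-0.494,1]]]' | grep wrist; python3 -c "
from h import *
s,yaw=state(J0);P=np.array([-.077,.07])
print(s['t'])
p=toj(J0,s['eef_pos'][:2]);y0=yaw-J0[0];print(p,y0,s['eef_pos'][2])
for k,th in enumerate(np.radians(np.arange(224.5,283,6.5))):
    n=np.array([-np.sin(th),np.cos(th)]);u=np.array([np.cos(th),np.sin(th)])
    c=P+.076*u-.019*n
    d=c-p; yj=th-np.pi/2
    print(round(np.degrees(th),1),c.round(3),'row',((np.cos(y0)*d[0]+np.sin(y0)*d[1])/.1).round(2),((np.sin(y0)*d[0]-np.cos(y0)*d[1])/.1).round(2),'turn',(-(yj-y0)/(np.pi/2)).round(3))
"
```

```text
wrist_force: [-0.6, 1.5, -0.5]
13.2833
[-0.14193228  0.03100724] 2.3532725952741615 0.04323355526062401
224.5 [-0.145  0.03 ] row 0.01 -0.02 turn 0.004
231.0 [-0.14   0.023] row -0.07 -0.04 turn -0.069
237.5 [-0.134  0.016] row -0.16 -0.05 turn -0.141
244.0 [-0.127  0.01 ] row -0.25 -0.04 turn -0.213
250.5 [-0.12   0.005] row -0.34 -0.03 turn -0.285
257.0 [-0.113  0.   ] row -0.43 -0.01 turn -0.357
263.5 [-0.104 -0.003] row -0.51 0.02 turn -0.43
270.0 [-0.096 -0.006] row -0.59 0.06 turn -0.502
276.5 [-0.087 -0.008] row -0.66 0.11 turn -0.574
```

```bash
python3 -m pendant '[[[-0.07,-0.04,0,-0.069,1],[-0.16,-0.05,0,-0.141,1],[-0.25,-0.04,0,-0.213,1],[-0.34,-0.03,0,-0.285,1],[-0.43,-0.01,0,-0.357,1],[-0.51,0.02,0,-0.43,1],[-0.55,0.04,0,-0.48,1],[-0.57,0.05,0,-0.49,1]]]' | grep wrist; python3 -c "
from h import *
plan(J0,(-.096,-.006),.043,np.pi)
im=grab_frame('side')['image'][:,:,::-1]
cv2.imwrite('pics/side7.png',cv2.resize(im[160:360,140:340],(600,600),interpolation=cv2.INTER_CUBIC))"
```

```text
wrist_force: [-2.2, -0.1, 1.7]
t 13.95 jig [-0.0982 -0.0066] z 0.043 yawj 3.12 F [-2.2 -0.1  1.7] grip 0.0 -> sh [-0.02  0.01  0.  ] turn -0.014
```

View pics/side7.png

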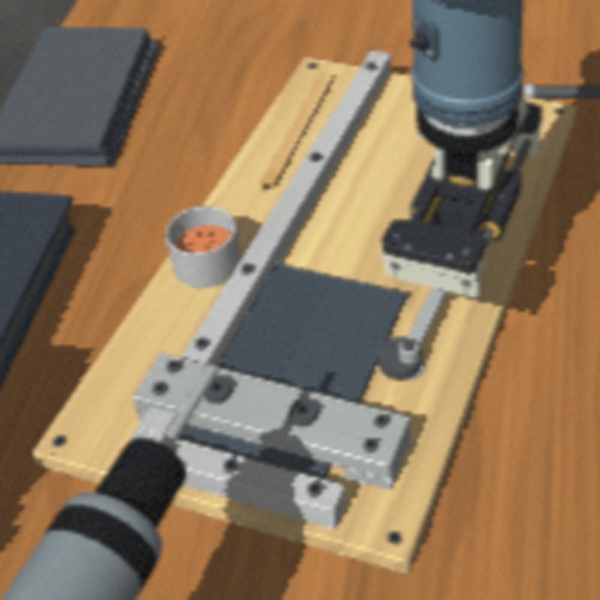

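The side picture shows the slate under the bridge and along the fence. The lever bar runs from (405,350) to (437,300), nearly along the fence. I'll push the last few mm onto the lever's stop.

```bash
for i in 1 2 3; do python3 -m pendant '[[[-0.02,0,0,0,1],[-0.02,0,0,0,1]]]' | grep wrist; python3 -c "
from h import *
plan(J0,(-.096,-.006),.043,np.pi)"; done
```

```text
wrist_force: [-0.8, 0.1, -0.2]
t 14.17 jig [-0.0972 -0.0056] z 0.0426 yawj 3.116 F [-0.8  0.1 -0.2] grip 0.01 -> sh [-0.01 -0.   -0.  ] turn -0.016
wrist_force: [-0.8, 0.3, 0.2]
t 14.33 jig [-0.0957 -0.0054] z 0.0423 yawj 3.118 F [-0.8  0.3  0.2] grip 0.01 -> sh [ 0.   -0.01 -0.01] turn -0.015
wrist_force: [-3.8, -0.3, 0.9]
t 14.5 jig [-0.0946 -0.0053] z 0.042 yawj 3.118 F [-3.8 -0.3  0.9] grip 0.01 -> sh [ 0.01 -0.01 -0.01] turn -0.015
```

```bash
for i in 1 2 3; do python3 -m pendant '[[[-0.02,0,0,0,1],[-0.02,0,0,0,1]]]' | grep wrist; done; python3 -c "
from h import *
plan(J0,(-.096,-.006),.043,np.pi)"
```

```text
wrist_force: [-7.3, 0.4, 4.7]
wrist_force: [-11.4, 2.6, 5.5]
wrist_force: [-14.9, 2.5, 8.7]
t 15.0 jig [-0.0941 -0.0055] z 0.0409 yawj 3.119 F [-14.9   2.5   8.7] grip 0.0 -> sh [ 0.02 -0.01 -0.02] turn -0.015
```

The lever is at its stop. I'll retreat and check.

```bash
python3 -m pendant '[[[0.1,0,0,0,1],[0.3,0,-0.05,0,1],[0.3,0,-0.4,0,1],[0.3,0,-0.8,0,1],[0.3,0.3,-1,0,1],[0.3,0.6,-1,0,1],[0.3,0.9,-1,0,1],[0.3,1,-1,0,1]]]' | grep wrist; python3 -m pendant '[[[0,0.4,0,0,1],[0,0.8,0,0,1],[0,1,0,0,1],[0,1,0,0,1]]]' | grep -E 'wrist|pos';python3 -m pendant '[[[0,0.4,0,0,1],[0,0.8,0,0,1],[0,1,0,0,1],[0,1,0,0,1],[0,1,0,0,1]]]' | grep -E 'wrist|pos'; python3 -c "
from h import *
im=grab_frame('top')['image'][:,:,::-1][110:270,140:365]
cv2.imwrite('pics/crop8.png',cv2.resize(im,None,fx=3.5,fy=3.5,interpolation=cv2.INTER_CUBIC))"
```

```text
wrist_force: [-0.3, 0.2, 0.5]
eef_pos: [0.5246, 0.2901, 0.1419]
wrist_force: [0.3, 0.1, 0.1]
eef_pos: [0.5451, 0.3838, 0.1414]
wrist_force: [-0.0, -0.5, 0.6]
```

View pics/crop8.png

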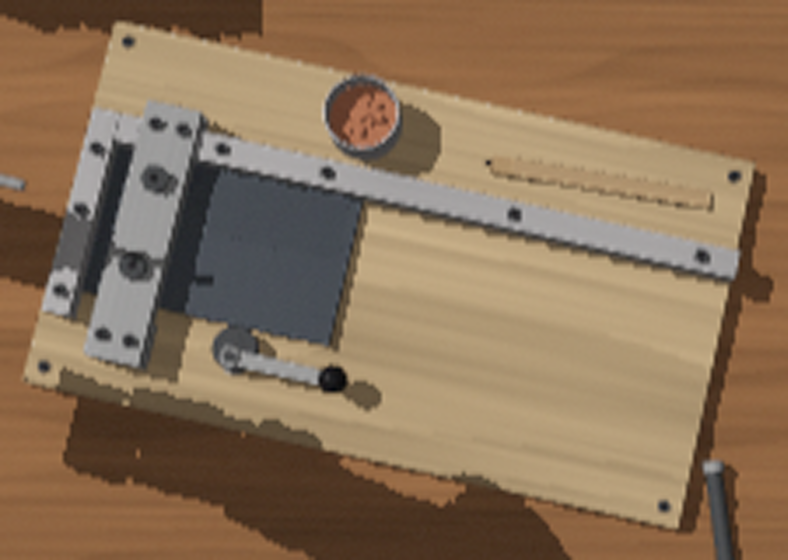

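The slate is under the bridge and the lever lies along -y, with the knob at (333,379). The trailing corners are at about (361,204) and (333,345). A quick numeric check comes before hand-in.

```bash
python3 -c "
from h import *
r=lambda p,z: toj(J0,ray((p[0]/3.5+140,p[1]/3.5+110),z,1)).round(4)
print(r((361,204),.026),r((333,345),.026),r((188,315),.026));k=r((333,379),.046);print(k,np.arctan2(*(k-r((231,355),.044))[::-1])+2*np.pi-np.radians(170))
s=arm.observe();print(s['t'],s['wrist_force'])"
```

```text
[0.0658 0.0019] [-0.0486 -0.0022] [-0.0503  0.1144]
[-0.076  -0.0106] 1.7318165609810006
16.4667 [-0.05443945  0.0932268   0.09332088]
```

```bash
python3 -c "
from station import arm
print(arm.close_job())"
```

```text
the job is handed in; nothing more can be done
None
```

I've handed the job in: the slate is home against the end stop and along the fence, the cam lever is at its stop (about 1.73 rad by camera), and the arm is clear. No result came back from the judging.

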